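# Run a fingertip along the spring contacts of a connector panel

## Task

Check the spring contacts on the connector panel: with the fingertips, follow the row of four domed contacts from the end with the block-shaped connector to the end with the round one, gently pushing each partly down for a moment, one at a time and never to its stop, and letting it spring back before the next. Finish holding the last contact, beside the round connector, partly down: the program ends while still holding it. Do not bump the two connectors, and leave all loose parts where they are.

Things in the scene. Friction and masses are not known exactly. Their poses are not given: they have to be found in the camera images.
- panel: aluminium connector panel, a flat box 170 (x) x 400 (y) x 30 mm, fixed to the bench; origin at the centre of its underside, z up, y along the row of contacts; its top is 30 mm above the origin. The row of four contacts runs along its middle (x = 0). Five fixed coax sockets, 16 mm tall, stand along its far edge (x = +62 mm)
- contact_1_top (a point): top centre of domed steel spring contact 1, 20 mm across, standing 18 mm above the panel top when free, in a flat dark collar 28 mm across; the contact is at y = -82.5 mm in the panel's frame, neighbours are 55 mm apart; the point moves down with the contact
- contact_1 (a joint): how far contact 1 is pushed down, m: 0 free, 0.012 at its stop; a spring pushes it back up with 1 N at first touch, rising 0.5 N per mm (2 N at 2 mm, 6 N at 10 mm)
- contact_2_top (a point): top centre of domed steel spring contact 2, 20 mm across, standing 18 mm above the panel top when free, in a flat dark collar 28 mm across; the contact is at y = -27.5 mm in the panel's frame, neighbours are 55 mm apart; the point moves down with the contact
- contact_2 (a joint): how far contact 2 is pushed down, m: 0 free, 0.012 at its stop; a spring pushes it back up with 1 N at first touch, rising 0.5 N per mm (2 N at 2 mm, 6 N at 10 mm)
- contact_3_top (a point): top centre of domed steel spring contact 3, 20 mm across, standing 18 mm above the panel top when free, in a flat dark collar 28 mm across; the contact is at y = 27.5 mm in the panel's frame, neighbours are 55 mm apart; the point moves down with the contact
- contact_3 (a joint): how far contact 3 is pushed down, m: 0 free, 0.012 at its stop; a spring pushes it back up with 1 N at first touch, rising 0.5 N per mm (2 N at 2 mm, 6 N at 10 mm)
- contact_4_top (a point): top centre of domed steel spring contact 4, 20 mm across, standing 18 mm above the panel top when free, in a flat dark collar 28 mm across; the contact is at y = 82.5 mm in the panel's frame, neighbours are 55 mm apart; the point moves down with the contact
- contact_4 (a joint): how far contact 4 is pushed down, m: 0 free, 0.012 at its stop; a spring pushes it back up with 1 N at first touch, rising 0.5 N per mm (2 N at 2 mm, 6 N at 10 mm)
- square_connector: block-shaped metal connector housing with two screws on top, 60 (x) x 44 (y) x 50 mm tall, fixed on the panel 155 mm from its centre at one end of the row (either end), 72.5 mm beyond the nearest contact; origin at the centre of its underside
- round_connector: round metal connector 40 mm across the foot, 36 mm tall, fixed on the panel at the other end of the row, 72.5 mm beyond the nearest contact; origin at the centre of its underside
- adapter_a: loose metal barrel adapter, 19 mm across, 30 mm tall, standing on the panel's near side 42 to 52 mm from the line of the row; origin at the centre of its underside
- adapter_b: loose metal barrel adapter, 19 mm across, 30 mm tall, standing on the panel's near side 42 to 52 mm from the line of the row; origin at the centre of its underside
- dust_cap: loose black plastic dust cap, 24 mm across, 14 mm tall, on the panel's near side 42 to 52 mm from the line of the row; origin at the centre of its underside
- screwdriver: loose screwdriver lying on the bench to the robot's right; origin at its underside
- spanner: loose spanner lying on the bench to the robot's left; origin at its underside
- cleaner_can: loose can 52 mm across, 150 mm tall, on the bench at the right; origin at the centre of its underside
- parts_tray: loose divided tray 120 x 170 x 35 mm on the bench at the left; origin at the centre of its underside
- loose_hood: loose connector hood about 75 x 42 x 16 mm lying on the bench at the right; origin at the centre of its underside

How it is judged:
By the outcome, as a careful person would: the job done as asked, in the order asked, and still so for the second after the job is handed in, while the arm keeps its last pose, push and grip.
It also fails if it takes over 48 s, if anything falls off the work surface, if the arm or the gripper's body presses on something with over 40 N, if the wrist force passes 120 N, or if a joint passes its speed limit or range.

## Robot

A 7-joint arm with a two-finger parallel gripper is mounted at the origin on the work surface. World frame = base frame: x ahead of the robot, y to its left, z up, the work surface at z = 0. Lengths are in mm, angles in rad, forces in N, time in s.
With the tool pointing down it reaches from about 425 to 975 mm from the base axis. Payload 16.7 kg.
Tool frame: the origin (TCP) lies midway between the tips of the shut fingers; the grasp point (between the pads) lies 19 mm behind it; z points along the fingers, y is the direction in which the jaws open and shut (so a half turn about z gives the same grasp; the last joint's range is limited). The gripper opens to 85 mm and grips with 20 to 120 N. Pads are 22 mm wide; open, the fingers measure 114 mm over their backs; the gripper's body (76 mm by 85 mm) begins 54 mm behind the grasp point. The pads swing forward as they close: fully open they stand 13 mm farther back than shut.
Start: joints at [1.008, 0.426, 0.074, 1.606, -0.034, 1.111, -0.067], TCP at [270.759, -618.275, 211.202] pointing down, gripper open.
Joint ranges: [-2.85, 2.85], [-0.5, 2.14], [-1.23, 1.37], [0.21, 2.46], [-1.02, 4.16], [0.16, 2.05], [-2.73, 2.73]. Speed limits (rad/s): [1.89, 1.89, 2.39, 2.39, 3.01, 3.01, 3.01].

## Interface

Orientations are given as [roll, pitch, yaw] about the fixed x, y, z axes, in that order (R = Rz(yaw) Ry(pitch) Rx(roll)).
In Python, from plant import robot gives the robot as it stands.
- The arm moves only by the tool move_arm, never from a script. Its argument "motion" is a list of rows, each a list of 3 entries, a list of its own where there are three numbers: the shift along the tool's x, y, z normalised to -1 to 1, where 1 is 0.5 m, then the turn, a rotation vector about the tool's x, y, z normalised to -1 to 1, where 1 is 45 degrees, then the opening in per cent of the stroke, from 0 (shut) to 100 (fully open). A call has 1 to 8 rows; each row is the pose to reach, as a shift and turn from the pose commanded when the call began, along the tool's axes at that moment; what a row does not reach only later rows make up. A row lasts 1/10 s, in which the tool goes at most 50 mm and 8.59 degrees, less where a joint would pass 70% of its speed; a pose out of reach is approached as far as the arm can. A call with a number of a shift or a turn outside -1 to 1 is refused whole. A call with a gripper value outside its range is refused whole. The fingers move at their own pace and stop on an object; the grip force is fixed at half the most. Time passes only in rows, so rows that repeat a pose let the fingers close. It gives the time, the measured TCP pose, the force and the opening at its end, in the units of the state.
- robot.read_state(): the state, without advancing time (a new reading comes with each control period).
- robot.capture(name): name is "scene" or "side" or "wrist"; returns (picture, depth): 480x640x3 uint8, red, green, blue; 480x640 float32, mm along the optical axis (not along the pixel's ray), 0 where there is no reading.
- robot.camera_info(name): a dict with "intrinsics" (3x3 intrinsics, pixels), "D" ([k1, k2, p1, p2, k3] as OpenCV has them; the pictures are not rectified), "eye" and "rotation" of the camera in the world; the wrist camera has in their place "T_tool_cam" (4x4, takes a point from camera to tool coordinates, whose origin is the TCP and whose axes are the flange's). Camera axes: x right, y down, z forward; pixel columns grow to the right and rows downward; lengths in mm; the calibration is good to about 2 mm. A picture is of the moment at which its call begins: read the wrist's pose just before it. camera_info takes no time and is no camera call.
- robot.job_done(): hands the job in, once; it reports no verdict.
The state is a dict: "t": time; "joint_pos": joint angles; "joint_vel": joint speeds; "joint_efforts": joint torques, N m; "eef_pos": TCP position; "tcp_rot": TCP orientation; "wrist_force": force on the tool from outside, world axes, zero at the start; "wrist_torque": the same for the moment, N m; "opening": finger opening in mm.
Only numpy, scipy, OpenCV 4.12 (cv2) and the standard library are available. Lean on these libraries where they do the work, as an engineer would, in place of code of your own. Each camera call takes 0.05 s, during which the arm holds its last target. There are 200 camera calls.

## Working session

There is one attempt and no reset: what is moved stays moved. The work goes in short steps, Python scripts to look and compute and a tool call to move; the robot and the scene stay as the last step left them, time stands still between calls to the robot, and variables do not carry over. Pictures are saved under pics/ and viewed, about 8 in all and at most 12, crops included, and the job is handed in when it is done.

Besides the shell and the picture viewer there is one more tool, called after ">>>" in YAML: its name, and indented under it one key for each argument. move_arm: Moves the arm, as the interface text tells. Scaled input: -1 to 1 covers 0.5 m each way for a shift and 45 degrees each way for a turn. Its arguments: {"type":"object","properties":{"motion":{"type":"array","items":{"type":"array"}}},"required":["motion"]}

```bash
ls; mkdir -p pics; cat > h.py <<'E'
import numpy as np, cv2
from plant import robot
from scipy.spatial.transform import Rotation as R
def cam(name, st=None):
    i=robot.camera_info(name); K=np.array(i["intrinsics"]);D=np.array(i["D"])
    if name=="wrist":
        T=np.array(i["T_tool_cam"]); Rt=R.from_euler("xyz",st["tcp_rot"]).as_matrix()
        return K,D,np.array(st["eef_pos"])+Rt@T[:3,3],Rt@T[:3,:3]
    return K,D,np.array(i["eye"]),np.array(i["rotation"])
def ray(c,uv):
    K,D,e,Rm=c; p=cv2.undistortPoints(np.array(uv,float).reshape(-1,1,2),K,D)[:,0]
    return e,(Rm@np.c_[p,np.ones(len(p))].T).T
def plane(c,uv,z):
    e,d=ray(c,uv); return e+d*((z-e[2])/d[:,2])[:,None]
def proj(c,P):
    K,D,e,Rm=c; return cv2.projectPoints((Rm.T@(np.atleast_2d(P)-e).T).T,np.zeros(3),np.zeros(3),K,D)[0][:,0]
def snap(name,f):
    st=robot.read_state(); im,d=robot.capture(name); cv2.imwrite(f"pics/{f}.png",im[:,:,::-1]); np.save(f"pics/{f}.npy",d); return im,d,cam(name,st)
E
python3 - <<'E'
from h import *
s=robot.read_state(); print(s)
for n in("scene","side"):
    im,d,c=snap(n,n+"0"); print(n,c)
print(robot.camera_info("wrist"))
E
```

```text
pics
{'t': 0.0, 'joint_pos': array([ 1.00851107,  0.42676145,  0.07384886,  1.60666015, -0.03408335,
        1.11081089, -0.0671134 ]), 'joint_vel': array([ 0.00057225,  0.00047024, -0.00168986,  0.00060315,  0.00140393,
        0.0003751 , -0.00113362]), 'joint_efforts': array([-1.16700354e-03, -9.49836445e+01,  3.76003906e+00, -4.63518155e+01,
        1.92368327e-02,  1.02949145e-02,  3.32411696e-05]), 'eef_pos': array([ 270.56030864, -617.88978444,  210.46747672]), 'tcp_rot': array([-3.14021719e+00,  1.18766516e-04,  4.12747904e-01]), 'wrist_force': array([ 0.75322805,  1.18398802, -0.54897384]), 'wrist_torque': array([ 0.05813239,  0.01465635, -0.01100886]), 'opening': 85.35217589531048}
scene (array([[569.86534712,   0.        , 317.95032553],
       [  0.        , 569.86534712, 252.27722465],
       [  0.        ,   0.        ,   1.        ]]), array([0.02140039, 0.        , 0.        , 0.        , 0.        ]), array([1329.21958349,  737.61947455, 1156.83687749]), array([-2.34066023, -0.01998458,  2.3250631 ]))
side (array([[622.5439376 ,   0.        , 318.48187284],
       [ 
[... 170 characters left out ...]
[  28.30956913,  905.04191603, 1195.71585223]), array([-2.39249248, -0.0178233 , -2.64362403]))
{'intrinsics': array([[335.78583269,   0.        , 313.27241561],
       [  0.        , 335.78583269, 245.19732919],
       [  0.        ,   0.        ,   1.        ]]), 'D': array([-0.03220414,  0.        ,  0.        ,  0.        ,  0.        ]), 'T_tool_cam': array([[-3.92709407e-04, -9.47605316e-01, -3.19443284e-01,
         8.31051424e+01],
       [ 9.99999810e-01, -2.20512243e-04, -5.75221856e-04,
         7.17430276e-01],
       [ 4.74642133e-04, -3.19443449e-01,  9.47605222e-01,
        -1.62257571e+02],
       [ 0.00000000e+00,  0.00000000e+00,  0.00000000e+00,
         1.00000000e+00]])}
```

```bash
sed -i 's/np.array(i\["eye"\]),np.array(i\["rotation"\])/np.array(i["eye"]),R.from_euler("xyz",i["rotation"]).as_matrix()/' h.py
```

```text
(no output)
```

View pics/scene0.png

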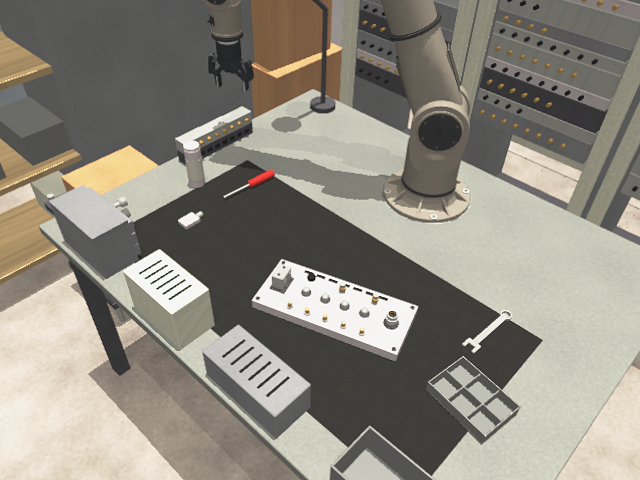

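View pics/side0.png

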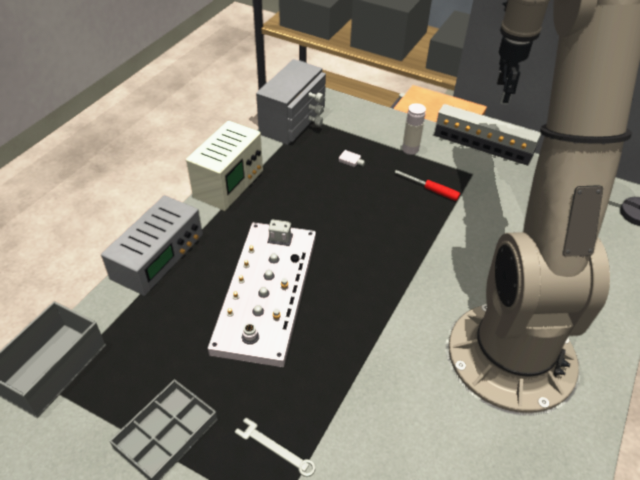

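The scene view shows the square connector at (281,275), the contacts at (306,292), (325,298), (345,305) and (364,313), and the round connector at (392,318). In the side view the contacts are at (274,259), (269,275), (264,293) and (258,310), and the loose parts are on the robot side. Next I'll triangulate these.

```bash
python3 - <<'E'
from h import *
a=cam("scene");b=cam("side")
A=[(306,292),(325,298),(345,305),(364,313)];B=[(274,259),(269,275),(264,293),(258,310)]
ea,da=ray(a,A);eb,db=ray(b,B)
for x,y in zip(da,db):
    s=np.linalg.lstsq(np.c_[x,-y],eb-ea,rcond=None)[0]; p,q=ea+s[0]*x,eb+s[1]*y
    print((p+q)/2,np.linalg.norm(p-q))
print(plane(a,[(281,264),(392,311),(343,285),(376,294),(312,277)],60))
pa=plane(a,A,43);pb=plane(b,B,43);print(pa,pb)
m=(pa+pb)/2;d=m[3]-m[0];print(m.mean(0),np.degrees(np.arctan2(-d[0],d[1])))
E
```

```text
[600.78088187  40.81285345  32.86330837] 0.3894225481713133
[583.04151504  92.86256503  35.45939077] 0.8937993525106729
[564.27052991 145.89168508  35.0065201 ] 0.797748264908486
[549.73546716 196.68503886  34.73563954] 2.0418879746955834
[[592.55715205 -61.54842728  60.        ]
 [513.67820754 256.2228573   60.        ]
 [533.1984736  109.62815205  60.        ]
 [497.34429427 191.44568556  60.        ]
 [568.99612421  31.78425793  60.        ]]
[[607.2626051   46.87119755  43.        ]
 [587.85891495  96.68885623  43.        ]
 [569.54511927 149.66284788  43.        ]
 [555.91864646 201.7859972   43.        ]] [[595.7538937   48.58578855  43.        ]
 [579.36163282  98.68025914  43.        ]
 [560.52264489 151.59058421  43.        ]
 [546.14503239 200.54609509  43.        ]]
[575.2960612  124.30145323  43.        ] 18.209674135730562
```

```bash
cat >> h.py <<'E'
def rel(target,yaw=None):
    s=robot.read_state(); Rt=R.from_euler("xyz",s["tcp_rot"])
    v=Rt.inv().apply(np.array(target)-s["eef_pos"])/500
    out=[v.round(4)]
    if yaw is not None: out.append(((Rt.inv()*R.from_euler("xyz",[np.pi,0,yaw])).as_rotvec()/np.radians(45)).round(4))
    return out
E
python3 -c "
from h import *
print(rel([422,-248,225],np.radians(18.2)),rel([575,122,230],np.radians(18.2)))"
```

```text
[array([ 0.5741, -0.5563, -0.0283]), array([-0.0015,  0.0002,  0.1211])] [array([ 1.1513, -1.1115, -0.0377]), array([-0.0015,  0.0002,  0.1211])]
```

>>> move_arm:
  motion:
    - [[0.5741,-0.5563,-0.03],[0,0,0.12],0]
    - [[0.5741,-0.5563,-0.03],[0,0,0.12],0]
    - [[0.5741,-0.5563,-0.03],[0,0,0.12],0]
    - [[0.5741,-0.5563,-0.03],[0,0,0.12],0]
    - [[0.5741,-0.5563,-0.03],[0,0,0.12],0]
    - [[0.5741,-0.5563,-0.03],[0,0,0.12],0]
    - [[0.5741,-0.5563,-0.03],[0,0,0.12],0]
    - [[0.5741,-0.5563,-0.03],[0,0,0.12],0]

```text
t: 0.9
eef_pos: [422.3, -246.4, 226.3]
tcp_rot: [3.141, 0.0, 0.318]
wrist_force: [1.9, -0.3, 0.6]
opening: 0.1
```

```bash
python3 -c "
from h import *
print(rel([575,122,230],np.radians(18.2)))"
```

```text
[array([ 0.5206, -0.6041, -0.0075]), array([0.0002, 0.0001, 0.001 ])]
```

>>> move_arm:
  motion:
    - [[0.52,-0.604,-0.007],[0,0,0],0]
    - [[0.52,-0.604,-0.007],[0,0,0],0]
    - [[0.52,-0.604,-0.007],[0,0,0],0]
    - [[0.52,-0.604,-0.007],[0,0,0],0]
    - [[0.52,-0.604,-0.007],[0,0,0],0]
    - [[0.52,-0.604,-0.007],[0,0,0],0]
    - [[0.52,-0.604,-0.007],[0,0,0],0]
    - [[0.52,-0.604,-0.007],[0,0,0],0]

```text
t: 1.7
eef_pos: [574.8, 121.9, 229.6]
tcp_rot: [-3.142, 0.0, 0.318]
wrist_force: [1.1, -0.6, 0.6]
opening: 0.0
```

>>> move_arm:
  motion:
    - [[0,0,0],[0,0,0],0]
    - [[0,0,0],[0,0,0],0]
    - [[0,0,0],[0,0,0],0]
    - [[0,0,0],[0,0,0],0]

```text
t: 2.1
eef_pos: [574.4, 118.5, 229.8]
tcp_rot: [3.141, 0.0, 0.317]
wrist_force: [0.1, -0.3, 0.4]
opening: -0.2
```

```bash
python3 -c "
from h import *
im,d,c=snap('wrist','w1'); print(robot.read_state()['eef_pos'],c[2])
np.save('pics/c1.npy',np.array([c[2],*c[3]]))"
```

```text
[574.40264095 118.58851934 229.85501165] [653.5910748  143.86717168 392.0221732 ]
```

View pics/w1.png

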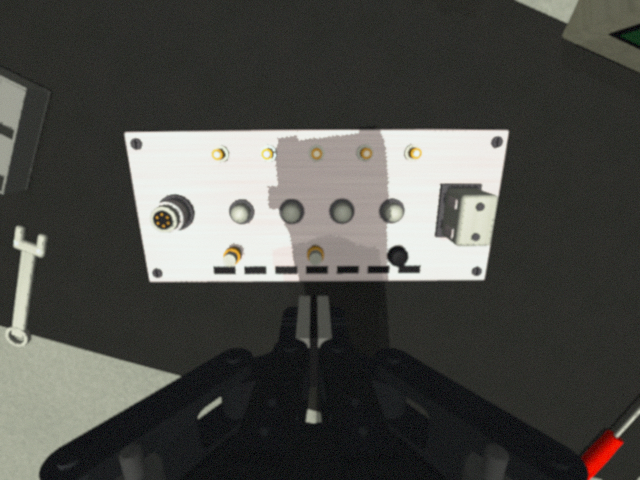

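The wrist view shows contacts 1 to 4 at (392,211), (342,211), (291,211) and (241,211). The square connector is on the right at (467,215) and the round one on the left at (170,214). The adapters are at (233,255) and (316,255), and the cap is at (398,256).

```bash
python3 - <<'E'
from h import *
m=np.load('pics/c1.npy'); i=robot.camera_info("wrist"); c=(np.array(i["intrinsics"]),np.array(i["D"]),m[0],m[1:])
im=cv2.imread('pics/w1.png');d=np.load('pics/w1.npy')
def pt(u,v): 
    e,r=ray(c,[(u,v)]); return (e+r*d[v,u])[0]
for uv in [(392,208),(342,208),(291,208),(241,208),(180,180),(420,185),(330,180)]: print(uv,pt(*uv).round(1))
C=plane(c,[(125,132),(509,130),(484,280),(149,281)],30);print(C.round(1),C.mean(0),[np.linalg.norm(C[k]-C[k-1]).round(1) for k in range(4)])
P=plane(c,[(392,211),(342,211),(291,211),(241,211)],43);print(P.round(1)); e=P[3]-P[0];print(np.degrees(np.arctan2(-e[0],e[1])),P.mean(0))
# points from depth: dome tops
ys,xs=np.mgrid[195:228,225:410]; 
e,r=ray(c,np.c_[xs.ravel(),ys.ravel()]); Q=e+r*d[ys,xs].ravel()[:,None]
for p in P:
    s=Q[(np.hypot(*(Q[:,:2]-p[:2]).T)<14)&(Q[:,2]>34)]; print(len(s),s.mean(0).round(1),(s.min(0)[:2]/2+s.max(0)[:2]/2).round(1),s[:,2].max().round(1))
E
```

```text
(392, 208) [607.4  41.4  44.8]
(342, 208) [591.   91.6  45.2]
(291, 208) [574.3 142.6  45. ]
(241, 208) [558.3 192.5  46.1]
(180, 180) [563.4 264.7  30.7]
(420, 185) [638.3  17.7  29.6]
(330, 180) [612.9 111.7  29.1]
[[ 594.4  329.5   30. ]
 [ 719.9  -47.4   30. ]
 [ 559.2 -100.8   30. ]
 [ 434.   277.7   30. ]] [576.87628849 114.76646747  30.        ] [np.float64(168.6), np.float64(397.2), np.float64(169.4), np.float64(398.7)]
[[604.2  39.7  43. ]
 [587.6  90.2  43. ]
 [570.7 141.6  43. ]
 [554.3 192.1  43. ]]
18.124858382936576 [579.18827552 115.89466371  43.        ]
301 [603.6  38.5  44.5] [603.2  38.5] 49.1
293 [586.5  89.7  44.8] [584.6  89.3] 48.6
296 [569.5 141.1  44.7] [569.9 141.8] 49.1
301 [552.5 192.5  44.5] [552.3 193.7] 48.8
```

```bash
python3 -c "
from h import *
print(rel([603.6,36.8,72],np.radians(18.1)))"
```

```text
[array([0.0045, 0.1735, 0.3158]), array([ 0.0005, -0.    ,  0.0011])]
```

>>> move_arm:
  motion:
    - [[0.0045,0.1735,0.1],[0,0,0],0]
    - [[0.0045,0.1735,0.2],[0,0,0],0]
    - [[0.0045,0.1735,0.28],[0,0,0],0]
    - [[0.0045,0.1735,0.316],[0,0,0],0]
    - [[0.0045,0.1735,0.316],[0,0,0],0]
    - [[0.0045,0.1735,0.316],[0,0,0],0]
    - [[0.0045,0.1735,0.316],[0,0,0],0]
    - [[0.0045,0.1735,0.316],[0,0,0],0]

```text
t: 2.95
eef_pos: [605.1, 38.8, 74.3]
tcp_rot: [3.141, -0.004, 0.319]
wrist_force: [0.3, 0.8, -0.3]
opening: -0.3
```

```bash
python3 -c "
from h import *
im,d,c=snap('wrist','w2'); s=robot.read_state();print(s['eef_pos'],s['wrist_force'])
L=np.array([603.6,36.8,48]);u=np.array([-.3107,.9505,0])
p=proj(c,[L+55*k*u for k in range(4)]);print(p.round(0), proj(c,s['eef_pos']))
o=im[:,:,::-1].copy()
for q in p: cv2.drawMarker(o,tuple(int(v) for v in q),(0,0,255),0,12,1)
cv2.imwrite('pics/w2m.png',o)
print(rel([603.6,36.8,43],np.radians(18.1)))"
```

```text
[604.8519831   38.72338468  73.89564704] [1.08629209 0.3856896  0.28950743]
[[315. 279.]
 [225. 279.]
 [137. 278.]
 [ 51. 278.]] [[312.32206952 295.51172297]]
[array([-0.0038,  0.0028,  0.0618]), array([ 0.0009, -0.0038,  0.0038])]
```

View pics/w2m.png

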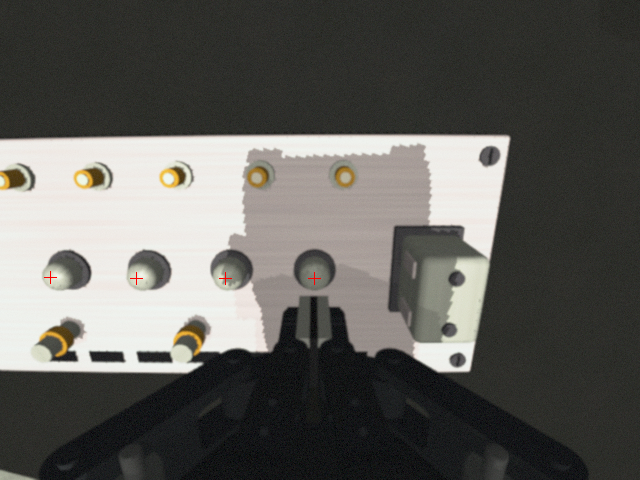

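```bash
python3 -c "
from h import *
c=cam('wrist',robot.read_state())
print(plane(c,[(315,270),(231,271),(149,271),(68,270)],30.5).round(1))
print(plane(c,[(315,273),(225,274),(140,273),(58,275)],46).round(1))"
```

```text
[[602.2  36.1  30.5]
 [584.   88.9  30.5]
 [566.6 141.2  30.5]
 [549.7 194.3  30.5]]
[[606.4  37.6  46. ]
 [588.3  90.1  46. ]
 [572.3 140.6  46. ]
 [554.2 190.4  46. ]]
```

The marks fall on the domes to within about 2 mm, with collar centres at (315,270), (231,271), (149,271) and (68,270). Next is a slow press on contact 1.

>>> move_arm:
  motion:
    - [[-0.002,0.002,0.02],[0,0,0],0]
    - [[-0.002,0.002,0.036],[0,0,0],0]
    - [[-0.002,0.002,0.046],[0,0,0],0]
    - [[-0.002,0.002,0.052],[0,0,0],0]
    - [[-0.002,0.002,0.052],[0,0,0],0]
    - [[-0.002,0.002,0.052],[0,0,0],0]
    - [[-0.002,0.002,0.052],[0,0,0],0]

```text
t: 3.7
eef_pos: [603.4, 37.0, 46.0]
tcp_rot: [3.142, -0.0, 0.318]
wrist_force: [0.2, -0.3, -0.2]
opening: -0.0
```

```bash
python3 -c "
from h import *
print(rel([603.6,36.8,43],np.radians(18.1)),robot.read_state()['wrist_force'],robot.read_state()['eef_pos'])"
```

```text
[array([0.0004, 0.0005, 0.0059]), array([ 0.    , -0.0005,  0.0033])] [ 0.21735795 -0.25710179 -0.15182956] [603.35163927  36.96932459  45.95088849]
```

>>> move_arm:
  motion:
    - [[0,0,0.004],[0,0,0],0]
    - [[0,0,0.004],[0,0,0],0]
    - [[0,0,0.004],[0,0,0],0]
    - [[0,0,0.004],[0,0,0],0]

```text
t: 4.1
eef_pos: [603.2, 36.9, 43.8]
tcp_rot: [-3.142, -0.0, 0.318]
wrist_force: [0.4, -0.2, 0.2]
opening: -0.1
```

>>> move_arm:
  motion:
    - [[0,0,0.003],[0,0,0],0]
    - [[0,0,0.003],[0,0,0],0]
    - [[0,0,0.003],[0,0,0],0]
    - [[0,0,0.003],[0,0,0],0]

```text
t: 4.5
eef_pos: [603.1, 37.0, 42.2]
tcp_rot: [-3.142, -0.0, 0.318]
wrist_force: [0.3, 0.1, -0.2]
opening: 0.5
```

```bash
python3 -c "
from h import *
im,d,c=snap('wrist','w3');snap('scene','s3');b=snap('side','d3')
cv2.imwrite('pics/d3c.png',cv2.resize(cv2.imread('pics/d3.png')[190:370,190:340],None,fx=4,fy=3.3))
s=robot.read_state();print(s['wrist_force'],s['eef_pos'],rel([603.6,36.8,43],np.radians(18.1)))"
```

```text
[-0.96501112  0.57321595  0.61689186] [603.17278955  36.9711083   42.26227467] [array([ 0.0007,  0.0006, -0.0015]), array([-0.    , -0.0001,  0.0034])]
```

```bash
python3 -c "
import cv2,numpy as np
a=cv2.resize(cv2.imread('pics/w3.png')[200:350,210:410],(600,450),interpolation=2)
b=cv2.resize(cv2.imread('pics/s3.png')[240:340,250:310],None,fx=3.3,fy=4.5)
cv2.imwrite('pics/m3.png',np.hstack([a,b[:450]]))"
```

```text
(no output)
```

View pics/m3.png

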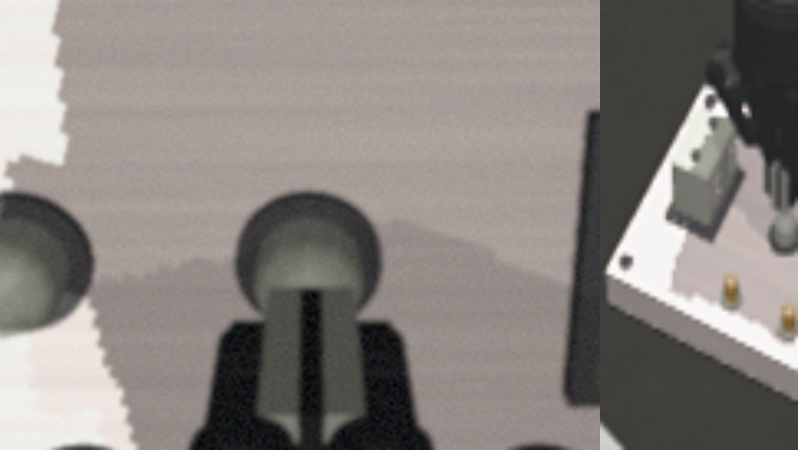

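```bash
python3 - <<'E'
from h import *
d=np.load('pics/w3.npy'); s=robot.read_state(); c=cam('wrist',s); Rt=R.from_euler("xyz",s["tcp_rot"]).as_matrix()
for u in (302,323):
  for v in range(268,345,6):
    e,r=ray(c,[(u,v)]); p=(e+r*d[v,u])[0]; print((u,v),p.round(1),(Rt.T@(p-s['eef_pos'])).round(1))
E
```

```text
(302, 268) [612.9  46.2  33.2] [12.1 -5.7  9.1]
(302, 274) [609.6  45.1  33.3] [ 8.6 -5.7  8.9]
(302, 280) [608.7  44.6  39.2] [ 7.6 -5.6  3.1]
(302, 286) [607.8  44.2  44.6] [ 6.7 -5.4 -2.3]
(302, 292) [605.   43.2  45.6] [ 3.7 -5.4 -3.3]
(302, 298) [612.5  44.9  67.1] [ 11.4  -4.6 -24.8]
(302, 304) [613.2  44.9  73.8] [ 12.   -4.4 -31.6]
(302, 310) [612.9  44.6  78.4] [ 11.6  -4.2 -36.1]
(302, 316) [613.4  44.6  84.2] [ 12.1  -4.1 -41.9]
(302, 322) [613.2  44.4  88.4] [ 11.9  -3.9 -46.1]
(302, 328) [613.1  44.3  92.5] [ 11.8  -3.8 -50.2]
(302, 334) [613.6  44.2  97.1] [ 12.1  -3.6 -54.8]
(302, 340) [614.4  44.3 102.1] [ 12.9  -3.5 -59.8]
(323, 268) [616.2  35.1  32.4] [11.8  5.9  9.9]
(323, 274) [613.   34.   32.8] [8.4 5.9 9.5]
(323, 280) [612.6  34.1  40.2] [8.1 5.7 2.1]
(323, 286) [610.5  33.4  42.9] [ 5.8  5.7 -0.6]
(323, 292) [608.1  32.7  44.9] [ 3.3  5.6 -2.6]
(323, 298) [616.2  36.1  68.4] [ 12.1   4.9 -26.1]
(323, 304) [615.8  36.1  73.3] [ 11.7   4.8 -31. ]
(323, 310) [615.9  36.3  78.8] [ 11.9   4.7 -36.6]
(323, 316) [615.7  36.3  83.5] [ 11.7   4.5 -41.2]
(323, 322) [615.8  36.5  88.3] [ 11.8   4.4 -46. ]
(323, 328) [615.3  36.4  91.9] [ 11.4   4.3 -49.6]
(323, 334) [615.8  36.8  96.8] [ 12.    4.2 -54.6]
(323, 340) [615.2  36.6  99.7] [ 11.3   4.1 -57.4]
```

The depth picture shows the real fingertips ending about 23 mm behind the reported TCP, so they are at z≈65. That fits with feeling no force yet. I'll go on down with force checks.

>>> move_arm:
  motion:
    - [[0,0,0.01],[0,0,0],0]
    - [[0,0,0.02],[0,0,0],0]
    - [[0,0,0.026],[0,0,0],0]
    - [[0,0,0.026],[0,0,0],0]
    - [[0,0,0.026],[0,0,0],0]
    - [[0,0,0.026],[0,0,0],0]

```text
t: 5.25
eef_pos: [603.2, 37.0, 29.4]
tcp_rot: [-3.142, -0.0, 0.319]
wrist_force: [0.0, -0.3, -0.1]
opening: -0.5
```

```bash
python3 - <<'E'
from h import *
im,d,c=snap('wrist','w4'); s=robot.read_state(); Rt=R.from_euler("xyz",s["tcp_rot"]).as_matrix(); print(s['eef_pos'],s['wrist_force'])
for v in range(270,312,3):
    e,r=ray(c,[(302,v)]); p=(e+r*d[v,302])[0]; print(v,p.round(1),(Rt.T@(p-s['eef_pos'])).round(1))
E
```

```text
[603.28381445  36.98612467  29.39620871] [1.30760799 0.29798313 0.63898438]
270 [615.9  46.8  30. ] [15.  -5.4 -0.6]
273 [614.3  46.3  30.1] [13.3 -5.4 -0.7]
276 [613.5  46.   32. ] [12.5 -5.3 -2.6]
279 [612.3  45.5  33.1] [11.3 -5.3 -3.7]
282 [610.4  45.   32.3] [ 9.2 -5.3 -2.9]
285 [609.6  44.6  34.1] [ 8.4 -5.3 -4.7]
288 [609.5  44.5  37.4] [ 8.2 -5.2 -8. ]
291 [609.5  44.4  40.8] [  8.2  -5.1 -11.4]
294 [608.8  44.1  42.5] [  7.4  -5.  -13.1]
297 [612.9  45.   53.9] [ 11.7  -4.6 -24.5]
300 [612.8  44.9  56.4] [ 11.5  -4.6 -27. ]
303 [612.6  44.8  58.8] [ 11.3  -4.5 -29.4]
306 [613.2  44.8  62.5] [ 11.9  -4.3 -33.1]
309 [613.3  44.8  65.4] [ 12.   -4.3 -36. ]
```

>>> move_arm:
  motion:
    - [[0,0,0.006],[0,0,0],0]
    - [[0,0,0.006],[0,0,0],0]
    - [[0,0,0.006],[0,0,0],0]
    - [[0,0,0.006],[0,0,0],0]

```text
t: 5.7
eef_pos: [603.3, 37.0, 26.4]
tcp_rot: [3.142, -0.0, 0.319]
wrist_force: [1.0, -0.5, 1.8]
opening: 0.2
```

>>> move_arm:
  motion:
    - [[0,0,0.004],[0,0,0],0]
    - [[0,0,0.004],[0,0,0],0]
    - [[0,0,0.004],[0,0,0],0]
    - [[0,0,0.004],[0,0,0],0]

```text
t: 6.1
eef_pos: [603.3, 37.0, 24.3]
tcp_rot: [3.142, -0.0, 0.319]
wrist_force: [1.0, -0.4, 3.5]
opening: -0.1
```

>>> move_arm:
  motion:
    - [[0,0,0.003],[0,0,0],0]
    - [[0,0,0.003],[0,0,0],0]
    - [[0,0,0.003],[0,0,0],0]
    - [[0,0,0.003],[0,0,0],0]

```text
t: 6.5
eef_pos: [603.3, 36.9, 22.8]
tcp_rot: [-3.142, -0.0, 0.318]
wrist_force: [1.9, -0.1, 4.0]
opening: 0.3
```

>>> move_arm:
  motion:
    - [[0,0,-0.016],[0,0,0],0]
    - [[0,0,-0.036],[0,0,0],0]
    - [[0,0,-0.036],[0,0,0],0]
    - [[0,-0.05,-0.036],[0,0,0],0]
    - [[0,-0.11,-0.036],[0,0,0],0]
    - [[0,-0.11,-0.036],[0,0,0],0]
    - [[0,-0.11,-0.036],[0,0,0],0]
    - [[0,-0.11,-0.036],[0,0,0],0]

```text
t: 7.3
eef_pos: [586.1, 88.3, 40.8]
tcp_rot: [3.141, 0.0, 0.318]
wrist_force: [0.4, -0.2, 0.0]
opening: 0.1
```

>>> move_arm:
  motion:
    - [[0,0,0.01],[0,0,0],0]
    - [[0,0,0.02],[0,0,0],0]
    - [[0,0,0.026],[0,0,0],0]
    - [[0,0,0.03],[0,0,0],0]
    - [[0,0,0.03],[0,0,0],0]
    - [[0,0,0.03],[0,0,0],0]

```text
t: 7.9
eef_pos: [585.9, 89.0, 25.8]
tcp_rot: [3.142, 0.0, 0.318]
wrist_force: [0.3, -1.2, 1.7]
opening: -0.2
```

>>> move_arm:
  motion:
    - [[0,0,0.003],[0,0,0],0]
    - [[0,0,0.006],[0,0,0],0]
    - [[0,0,0.006],[0,0,0],0]
    - [[0,0,0.006],[0,0,0],0]
    - [[0,0,0.006],[0,0,0],0]

```text
t: 8.4
eef_pos: [586.0, 89.2, 22.9]
tcp_rot: [3.142, -0.0, 0.318]
wrist_force: [0.0, -1.8, 2.6]
opening: 0.2
```

>>> move_arm:
  motion:
    - [[0,0,-0.016],[0,0,0],0]
    - [[0,0,-0.036],[0,0,0],0]
    - [[0,0,-0.036],[0,0,0],0]
    - [[0,-0.05,-0.036],[0,0,0],0]
    - [[0,-0.11,-0.036],[0,0,0],0]
    - [[0,-0.11,-0.036],[0,0,0],0]
    - [[0,-0.11,-0.036],[0,0,0],0]
    - [[0,-0.11,-0.036],[0,0,0],0]

```text
t: 9.2
eef_pos: [569.0, 140.6, 40.8]
tcp_rot: [3.141, -0.0, 0.318]
wrist_force: [0.1, -0.9, -0.2]
opening: 0.3
```

>>> move_arm:
  motion:
    - [[0,0,0.01],[0,0,0],0]
    - [[0,0,0.02],[0,0,0],0]
    - [[0,0,0.026],[0,0,0],0]
    - [[0,0,0.03],[0,0,0],0]
    - [[0,0,0.03],[0,0,0],0]
    - [[0,0,0.03],[0,0,0],0]

```text
t: 9.8
eef_pos: [568.7, 141.3, 25.7]
tcp_rot: [3.142, 0.0, 0.318]
wrist_force: [-1.3, -1.7, 2.6]
opening: -0.2
```

>>> move_arm:
  motion:
    - [[0,0,0.003],[0,0,0],0]
    - [[0,0,0.006],[0,0,0],0]
    - [[0,0,0.006],[0,0,0],0]
    - [[0,0,0.006],[0,0,0],0]
    - [[0,0,0.006],[0,0,0],0]

```text
t: 10.3
eef_pos: [568.8, 141.4, 22.8]
tcp_rot: [-3.142, -0.0, 0.319]
wrist_force: [0.2, -1.7, 3.2]
opening: -0.4
```

>>> move_arm:
  motion:
    - [[0,0,0],[0,0,0],0]

```text
t: 10.4
eef_pos: [568.8, 141.4, 22.8]
tcp_rot: [-3.142, -0.0, 0.318]
wrist_force: [-0.5, -1.3, 3.0]
opening: -0.2
```

>>> move_arm:
  motion:
    - [[0,0,0],[0,0,0],0]

```text
t: 10.5
eef_pos: [568.8, 141.5, 22.8]
tcp_rot: [-3.142, -0.0, 0.318]
wrist_force: [0.6, -2.0, 3.0]
opening: 0.1
```

```bash
python3 - <<'E'
from h import *
F=[]
for k in range(8):
    im,d,c=snap('wrist','w5'); s=robot.read_state();F.append(s['wrist_force'])
print(np.mean(F,0),np.std(F,0),s['eef_pos'])
E
```

```text
[ 0.2899965  -1.62035493  3.42291174] [0.59774403 0.70855316 0.51711563] [568.76195727 141.43740446  22.76140021]
```

>>> move_arm:
  motion:
    - [[0,0,-0.016],[0,0,0],0]
    - [[0,0,-0.036],[0,0,0],0]
    - [[0,0,-0.036],[0,0,0],0]
    - [[0,-0.05,-0.036],[0,0,0],0]
    - [[0,-0.113,-0.036],[0,0,0],0]
    - [[0,-0.113,-0.036],[0,0,0],0]
    - [[0,-0.113,-0.036],[0,0,0],0]
    - [[0,-0.113,-0.036],[0,0,0],0]

```text
t: 11.7
eef_pos: [551.2, 194.2, 40.7]
tcp_rot: [3.141, 0.0, 0.318]
wrist_force: [0.5, -0.3, -1.0]
opening: -0.2
```

>>> move_arm:
  motion:
    - [[0,0,0.01],[0,0,0],0]
    - [[0,0,0.02],[0,0,0],0]
    - [[0,0,0.026],[0,0,0],0]
    - [[0,0,0.03],[0,0,0],0]
    - [[0,0,0.03],[0,0,0],0]
    - [[0,0,0.03],[0,0,0],0]

```text
t: 12.3
eef_pos: [551.1, 195.0, 25.8]
tcp_rot: [3.142, 0.0, 0.318]
wrist_force: [-1.4, -1.5, 2.5]
opening: -0.3
```

>>> move_arm:
  motion:
    - [[0,0,0.003],[0,0,0],0]
    - [[0,0,0.006],[0,0,0],0]
    - [[0,0,0.007],[0,0,0],0]
    - [[0,0,0.007],[0,0,0],0]
    - [[0,0,0.007],[0,0,0],0]

```text
t: 12.8
eef_pos: [551.1, 195.1, 22.3]
tcp_rot: [-3.142, -0.0, 0.319]
wrist_force: [0.1, -1.3, 4.0]
opening: 0.4
```

```bash
python3 - <<'E'
from h import *
F=[]
for k in range(10):
    im,d,c=snap('wrist','w6'); s=robot.read_state();F.append(s['wrist_force'])
print(np.mean(F,0),np.std(F,0),s['eef_pos'],s['t'])
E
```

```text
[ 0.00543326 -1.65943652  3.61927366] [0.44214372 0.47016955 0.2796319 ] [551.05854089 195.08322832  22.25888711] 13.3
```

View pics/w6.png

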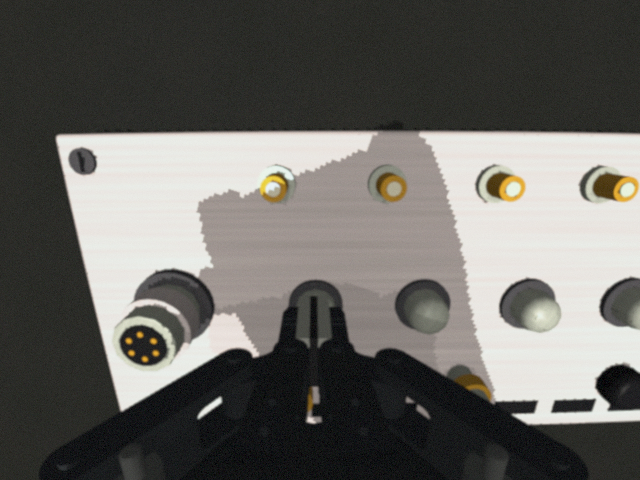

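```bash
python3 -c "
from h import *
snap('side','d6')
f=lambda n:cv2.resize(cv2.imread(n)[210:370,200:330],None,fx=3,fy=3,interpolation=2)
cv2.imwrite('pics/d6c.png',np.hstack([f('pics/side0.png'),f('pics/d6.png')]))"
```

```text
(no output)
```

View pics/d6c.png

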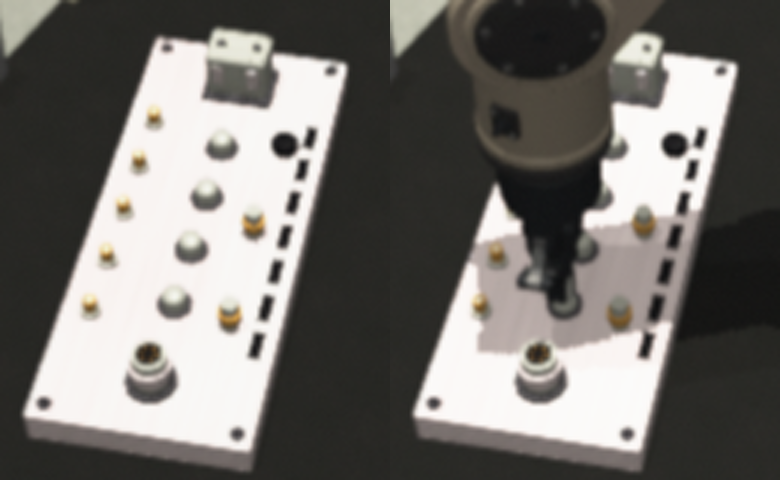

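In the before/after side view, both adapters and the cap are where they were, and the fingertips are pressing contact 4 next to the round connector. I'm handing the job in.

```bash
python3 -c "
from plant import robot
print(robot.job_done()); s=robot.read_state(); print(s['t'],s['eef_pos'],s['wrist_force'])"
```

```text
the job is handed in; nothing more can be done
None
the job is handed in; nothing more can be done
```

I pressed contacts 1, 2 and 3 one at a time with the shut fingertips, starting at the square-connector end. Each was fully released before the next. The job was handed in at about 13 s with contact 4, beside the round connector, still held partly down.

- **Push depths:** These come from wrist force and reported height, not a direct reading. All four are about 4.5–5.5 mm of the 12 mm travel, so well short of the stop. Averaged force was 3.4 N on contact 3 and 3.6 N on contact 4. Contacts 1 and 2 had single noisy readings, 4.0 N and 2.6 N. Contact 2 was pressed to the same height as the others, but its depth is the least certain.
- **Connectors and loose parts:** Before/after side views show the adapters and dust cap unmoved. No unexpected forces showed, and neither connector was bumped. I did not specifically re-check the loose items on the bench; the arm stayed well clear of them.
- **Disagreements:**
  - The real fingertips ended about 20 mm behind the reported TCP. My first descents therefore met nothing, and I found first touch by depth picture and force instead.
  - A small sideways force of about 1.6 N remained on contacts 3 and 4.

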